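Sort the seasonings, the remedies and the lemon into their trays

TASK

Sort the five things in the row at the front of the worktop: stand the spice jar and the salt shaker in the two bays of the dark seasoning tray, one in each (either way round), stand the dropper bottle in the short bay and the small carton in the long bay of the pale remedy tray, and lay the lemon in the round bowl. Jar, shaker, bottle and carton end upright and flat on the floor of their bays, everything is let go, and the mug and the egg timer stay where they are.

Things in the scene. Friction and masses are not known exactly. Their poses are not given: they have to be found in the camera images.
- spice_jar: Spice jar: glass cylinder 42 mm across with a wider red screw cap 45 mm across (z 85 to 106), 106 mm tall, about 0.11 kg, standing on the worktop. Origin at the centre of its underside, z up; round, so yaw does not matter. Not the dark-capped jar on the window sill.
- salt_shaker: Salt shaker: clear cylinder 44 mm across up to z 66 with a grey dome cap 34 mm across above z 74, 90 mm tall, about 0.1 kg, standing on the worktop. Origin at the centre of its underside, z up; round.
- dropper_bottle: Small brown dropper bottle: body 33 mm across up to about z 62, then a narrow collar 24 mm across (to z 77) and a rubber teat 12 mm across to the top at 102 mm, about 0.07 kg, standing on the worktop. Origin at the centre of its underside, z up; round. Not the one on the window sill.
- carton: Small pale cardboard carton with pictures of oranges, 32 mm (its x) by 85 mm (its y) and 48 mm high, closed and rigid, about 0.06 kg. Origin at the centre of its underside, z up.
- lemon: Lemon lying on its side, 72 mm long (its x), 57 mm wide (its y), 58 mm high, about 0.11 kg. Origin at the underside below its middle as it lies at the start (the origin turns with the lemon if it rolls).
- seasoning_tray: Low dark wooden tray, fixed, 70 mm (its x) by 152 mm (its y). Two equal bays side by side along its y, each 62 mm (x) by 66 mm (y), centres at y = +39 mm and -39 mm from the origin, with a 12 mm wide divider between. Walls and divider 18 mm high above the worktop, floor 4 mm thick, small lips at both ends. Origin at the centre of its underside.
- remedy_tray: Low pale tray, fixed, 56 mm (its x) by 175 mm (its y). Two bays along its y, both 48 mm wide (x): the long bay is 101 mm long with its centre at y = -33 mm from the origin, the short bay 60 mm long with its centre at y = +53.5 mm; a thin 6 mm divider between. Walls and divider 18 mm high above the worktop, floor 4 mm thick, small lips at both ends. Origin at the centre of its underside.
- fruit_bowl: Round white bowl, fixed, 144 mm across the rim, 42 mm high, empty, its floor about 5 mm thick. Origin at the centre of its underside.
- mug: White spotted mug with a handle, 82 mm across and 91 mm high, a bystander standing behind and between the trays: leave it alone. Origin at the centre of its underside.
- egg_timer: Round kitchen timer, red above and white below, 69 mm across and 60 mm high, a bystander standing behind and between the trays: leave it alone. Origin at the centre of its underside.
Things that resemble listed ones, but are neither listed nor needed, are in the scene too. What is shaped like the carton but orange is not meant. What is shaped like the salt_shaker but pink is not meant.

How it is judged:
By the outcome, as a careful person would: the job done as asked, in the order asked, and still so for the second after the job is handed in, with the robot touching nothing.
It also fails if it takes over 102 s, if anything falls off the work surface, if the arm or the gripper's body presses on something with over 40 N, if the wrist force passes 120 N, or if a joint passes its speed limit or range.

ROBOT

A 7-joint arm with a two-finger parallel gripper is mounted at the origin on a cart in front of the work surface, level with it; the furniture and walls round the work are solid. World frame = base frame: x ahead of the robot, y to its left, z up, the work surface at z = 0. Lengths are in m, angles in rad, forces in N, time in s.
With the tool pointing down it reaches from about 0.425 to 0.825 m from the base axis. Payload 3.6 kg.
Tool frame: the origin (TCP) lies midway between the tips of the shut fingers; the grasp point (between the pads) lies tcp_to_grasp behind it (tcp_to_grasp is the distance from the TCP to the grasp point, in m); z points along the fingers, y is the line along which they close (so a half turn about z gives the same grasp; the last joint's range is limited). The gripper opens to 93 mm and grips with 3 to 60 N. Pads are 15 mm wide; open, the fingers measure 128 mm over their backs; the gripper's body (75 mm by 188 mm) begins 65 mm behind the grasp point.
Start: joints at [1.302, 0.615, -0.013, 1.423, 0.008, 1.103, -0.04], TCP at [0.156, -0.631, 0.219] pointing down, gripper open.
Joint ranges: [-3.12, 3.12], [-0.3, 2.06], [-1.34, 1.32], [0.26, 2.42], [-1.36, 4.5], [0.01, 1.98], [-2.84, 2.84]. Speed limits (rad/s): [2.79, 2.79, 3.14, 3.14, 3.14, 3.14, 3.14].

INTERFACE

Orientations are given as a 3x3 rotation matrix whose columns are the frame's x, y, z axes.
In Python, from bench import state, snapshot, close_job, tcp_to_grasp gives the robot as it stands.
- The arm moves only by the tool send_rows, never from a script. Its argument "motion" is one flat list of numbers, 6 for each row, row after row: the shift along the tool's x, y, z scaled (see below), then the turn, a rotation vector about the tool's x, y, z scaled (see below). A call has 1 to 12 rows; each row is the pose to reach, as a shift and turn from the pose commanded when the call began, along the tool's axes at that moment, turning the shorter way round; what a row does not reach only later rows make up. The controller multiplies each number of a shift by 500 mm and each number of a turn by pi rad. A row lasts 1/8 s, in which the tool goes at most 62.5 mm and 10.7 degrees, less where a joint would pass 70% of its speed; a pose out of reach is approached as far as the arm can. A call with a number of a shift or a turn outside -1 to 1 is refused whole. A call with a gripper value outside its range is refused whole. "claw" is the opening, from -1 (shut) to 1 (fully open), set as the call begins (left out, the last holds). The fingers move at their own pace and stop on an object; "grip_force" is the grip in N (left out, the last holds). Time passes only in rows, so rows that repeat a pose let the fingers close. It gives the time, the measured TCP pose, the force, the opening and the grip force at its end, in the units of the state.
- state(): the state, without advancing time (a new reading comes with each control period).
- snapshot(name): name is "side" or "top" or "wrist"; returns a dict with "image" (400x640x3 uint8, blue, green, red), "fov_y" (degrees; the focal length in pixels is half the picture's height over the tangent of half this angle, whatever the lens; pixels are square), "cx", "cy" (the principal point, pixels), "dist" ([k1, k2, p1, p2, k3] as OpenCV has them; the pictures are not rectified), "rvec" (rotation vector, rad) and "tvec" (3), from world to camera coordinates, as OpenCV has them; the wrist camera has in their place "tool_from_camera" (4x4, takes a point from camera to tool coordinates, whose origin is the TCP and whose axes are the flange's). Camera axes: x right, y down, z forward; pixel columns grow to the right and rows downward; lengths in m; the calibration is good to about 2 mm. A picture is of the moment at which its call begins: read the wrist's pose just before it. There is no depth.
- close_job(): hands the job in; it is judged then, once.
The state is a dict: "clock": time; "qpos": joint angles; "dq": joint speeds; "effort": joint torques, N m; "ee_pos": TCP position; "ee_rot": TCP orientation; "wrist_force": force on the tool from outside, world axes, zero at the start; "torque": the same for the moment, N m; "finger_gap": opening from 0.0 (shut) to 1.0 (fully open); "grasp_force": force on a finger pad.
Only numpy, scipy, OpenCV 4.12 (cv2) and the standard library are available. Lean on these libraries where they do the work, as an engineer would, in place of code of your own. Each camera call takes 0.05 s, during which the arm holds its last target. There are 200 camera calls.

## Working session

There is one attempt and no reset: what is moved stays moved. The work goes in short steps, Python scripts to look and compute and a tool call to move; the robot and the scene stay as the last step left them, time stands still between calls to the robot, and variables do not carry over. Pictures are saved under pics/ and viewed, at most 14 in all, crops included, and the job is handed in when it is done.

Besides the shell and the picture viewer there is one more tool, called as a command line: name --argument value ..., lists and objects as JSON in quotes. send_rows: Moves the arm, as the interface text tells. Its arguments: {"type":"object","properties":{"motion":{"type":"array"},"claw":{"type":"number"},"grip_force":{"type":"number"}},"required":["motion"]}

```bash
mkdir -p pics; ls; cat > h.py <<'E'
import numpy as np, cv2
from bench import state, snapshot, close_job, tcp_to_grasp
def K(s):
    f=200/np.tan(np.radians(s["fov_y"])/2); return np.array([[f,0,s["cx"]],[0,f,s["cy"]],[0,0,1.]])
def cam(s,st=None):
    if "rvec" in s:
        R=cv2.Rodrigues(np.array(s["rvec"],float))[0]; return R.T, -R.T@np.array(s["tvec"],float).ravel()
    T=np.array(s["tool_from_camera"]); Rw=np.array(st["ee_rot"]); return Rw@T[:3,:3], Rw@T[:3,3]+np.array(st["ee_pos"])
def ray(s,uv,st=None):
    R,c=cam(s,st); p=cv2.undistortPoints(np.array(uv,float).reshape(-1,1,2),K(s),np.array(s["dist"],float)).reshape(-1,2)
    d=np.c_[p,np.ones(len(p))]@R.T; return c,d/np.linalg.norm(d,axis=1)[:,None]
def plane(s,uv,z,st=None):
    c,d=ray(s,uv,st); return c+d*((z-c[2])/d[:,2])[:,None]
def tri(c1,d1,c2,d2):
    t=np.linalg.lstsq(np.c_[d1,-d2],c2-c1,rcond=None)[0]; a=c1+t[0]*d1;b=c2+t[1]*d2
    return (a+b)/2,np.linalg.norm(a-b)
def proj(s,P,st=None):
    R,c=cam(s,st); return cv2.projectPoints(np.array(P,float).reshape(-1,3),cv2.Rodrigues(R.T)[0],-R.T@c,K(s),np.array(s["dist"],float))[0].reshape(-1,2)
E
python3 - <<'E'
from h import *
import pickle
st=state(); print({k:np.round(v,3) for k,v in st.items()}, tcp_to_grasp if not callable(tcp_to_grasp) else tcp_to_grasp())
d={'st':st}
for n in("side","top","wrist"):
    s=snapshot(n); d[n]=s; cv2.imwrite(f"pics/{n}0.png",s["image"]); print(n,s["fov_y"],s["cx"],s["cy"],s["dist"],cam(s,st)[1])
pickle.dump(d,open("s0.pkl","wb"))
E
```

```text
pics
{'clock': np.float64(0.0), 'qpos': array([ 1.303,  0.616, -0.013,  1.425,  0.008,  1.103, -0.04 ]), 'dq': array([-0.   ,  0.001,  0.001, -0.001, -0.   ,  0.002,  0.001]), 'effort': array([ 1.0000e-03, -4.5894e+01,  2.0900e-01, -1.6574e+01, -6.1000e-02,
        2.1000e-02,  0.0000e+00]), 'ee_pos': array([ 0.155, -0.63 ,  0.218]), 'ee_rot': array([[ 0.971,  0.24 , -0.001],
       [ 0.24 , -0.971,  0.002],
       [-0.   , -0.003, -1.   ]]), 'wrist_force': array([ 0.322,  0.781, -0.456]), 'torque': array([-0.018,  0.009, -0.017]), 'grasp_force': np.float64(0.0), 'finger_gap': np.float64(1.001)} 0.0188
side 51.60809737241433 318.6092009675742 196.89482112757509 [0.02374707 0.         0.         0.         0.        ] [ 0.15194722 -1.12505703  0.4660892 ]
top 49.64697530041428 327.6601032824813 200.14232793440192 [-0.10145638  0.          0.          0.          0.        ] [ 0.2747264  -0.08295617  1.45734066]
wrist 65.54863945796203 321.1258696055729 199.19920662959817 [-0.06085112  0.          0.          0.          0.        ] [ 0.21932748 -0.61489666  0.3842031 ]
```

View pics/side0.png

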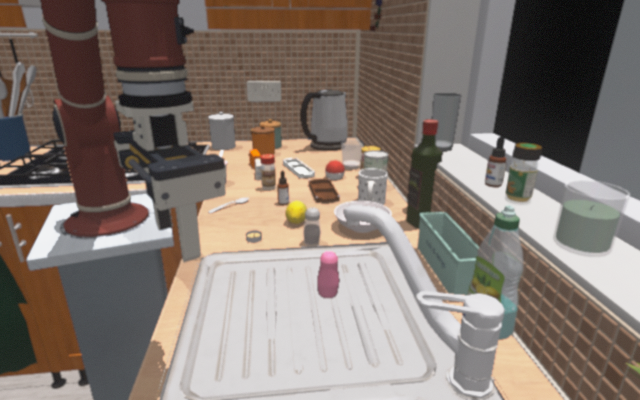

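View pics/top0.png

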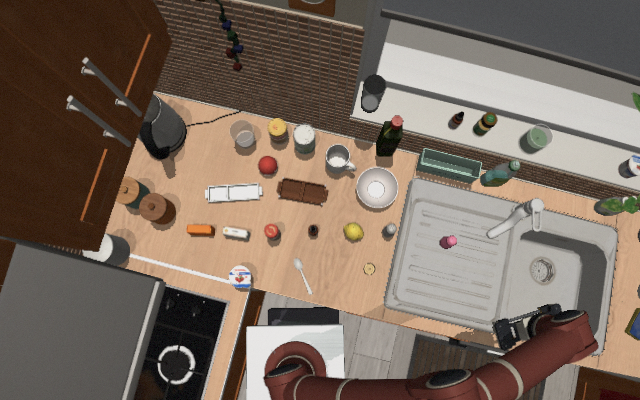

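The pictures show the row in the top view: carton (236,233), jar's red cap (272,231), dropper (313,230), lemon (353,231) and shaker (390,230). The places are the remedy tray (234,193), the seasoning tray (303,190) and the bowl (377,188). The bystanders are the timer (268,165) and the mug (340,160). The orange box (200,230) and the pink shaker (449,241) are decoys.

```bash
python3 - <<'E'
from h import *
import pickle
d=pickle.load(open("s0.pkl","rb")); s=d['top']
for n,uv,z in[("carton",(236,233),.048),("jar",(272,231),.106),("drop",(313,230),.09),("lemon",(353,231),.03),("shaker",(390,230),.08),("rem",(234,193),.018),("seas",(303,190),.018),("bowl",(377,188),.042),("timer",(268,165),.06),("mug",(340,160),.09),("seasL",(278,186),.018),("seasR",(327,196),.018),("bottle",(390,135),.25),("orange",(200,230),.05)]:
    print(n,plane(s,[uv],z)[0].round(3))
T=np.array(d['wrist']['tool_from_camera']);print(T.round(3), K(d['wrist'])[0,0])
E
```

```text
carton [0.451 0.187 0.048]
jar [0.448 0.062 0.106]
drop [ 0.451 -0.066  0.09 ]
lemon [ 0.453 -0.199  0.03 ]
shaker [ 0.448 -0.314  0.08 ]
rem [0.592 0.202 0.018]
seas [ 0.598 -0.033  0.018]
bowl [ 0.596 -0.283  0.042]
timer [0.677 0.082 0.06 ]
mug [ 0.681 -0.158  0.09 ]
seasL [0.614 0.052 0.018]
seasR [ 0.576 -0.115  0.018]
bottle [ 0.709 -0.3    0.25 ]
orange [0.462 0.306 0.05 ]
[[ 0.001 -0.972 -0.236  0.066]
 [ 1.     0.001 -0.001 -0.   ]
 [ 0.001 -0.236  0.972 -0.167]
 [ 0.     0.     0.     1.   ]] 310.6449397892226
```

```bash
cat >> h.py <<'E'
def go(p,yaw=None,st=None):
    "row for the tool at p pointing down with tool x at world angle yaw; printed as shift/0.5, turn/pi"
    from scipy.spatial.transform import Rotation as Ro
    st=st or state(); R=np.array(st["ee_rot"]); o=np.array(st["ee_pos"])
    if yaw is None: x=R[:,0]; yaw=np.arctan2(x[1],x[0])
    c,s=np.cos(yaw),np.sin(yaw); T=np.array([[c,s,0],[s,-c,0],[0,0,-1.]])
    d=R.T@(np.array(p)-o); w=Ro.from_matrix(R.T@T).as_rotvec()
    print("row",np.r_[d/.5,w/np.pi].round(4).tolist(),"mm",round(np.linalg.norm(d)*1e3),"deg",round(np.degrees(np.linalg.norm(w)),1),"min rows",int(np.ceil(max(np.linalg.norm(d)/.0625,np.degrees(np.linalg.norm(w))/10.7))))
E
python3 -c "
from h import *
go([.55,-.22,.32])"
```

```text
row [0.9626, -0.6085, -0.2033, -0.0006, 0.0, -0.0] mm 578 deg 0.1 min rows 10
```

send_rows --motion '[0.4, -0.2, -0.2, 0, 0, 0, 0.962, -0.608, -0.203, 0, 0, 0, 0.962, -0.608, -0.203, 0, 0, 0, 0.962, -0.608, -0.203, 0, 0, 0, 0.962, -0.608, -0.203, 0, 0, 0, 0.962, -0.608, -0.203, 0, 0, 0, 0.962, -0.608, -0.203, 0, 0, 0, 0.962, -0.608, -0.203, 0, 0, 0, 0.962, -0.608, -0.203, 0, 0, 0, 0.962, -0.608, -0.203, 0, 0, 0, 0.962, -0.608, -0.203, 0, 0, 0, 0.962, -0.608, -0.203, 0, 0, 0]' --claw 1

```text
clock: 1.65
ee_pos: [0.5481, -0.2234, 0.3197]
ee_rot: [[0.972, 0.235, -0.002], [0.235, -0.972, -0.002], [-0.002, 0.001, -1.0]]
wrist_force: [0.3, -0.4, 0.5]
finger_gap: 0.999
grasp_force: 0.0
```

```bash
python3 -c "
from h import *
import pickle
st=state();s=snapshot('wrist');pickle.dump((st,s),open('w1.pkl','wb'));cv2.imwrite('pics/w1.png',s['image'])
print(st['ee_pos'],st['clock'],np.abs(st['dq']).max(),st['qpos'].round(2))
go([.55,.1,.32])"
```

```text
[ 0.54809663 -0.22339428  0.31974241] 1.65 0.011526673339052747 [ 0.41  0.45 -0.11  1.43  0.05  1.26 -1.03]
row [0.1558, -0.628, -0.0012, 0.0003, 0.0006, 0.0] mm 324 deg 0.1 min rows 6
```

View pics/w1.png

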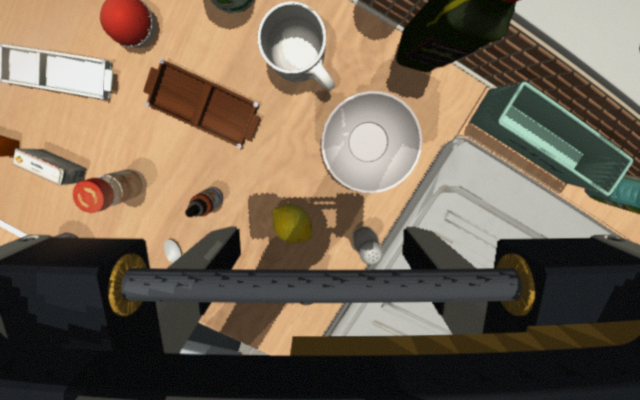

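This view shows the seasoning tray (205,103), bowl (371,142), mug, lemon (293,224), shaker (369,245), dropper (204,203), jar cap (89,195), carton (48,165) and part of the remedy tray. The gripper hides everything below row 240, so I take a second view further back and to the left.

```bash
python3 -c "
from h import *
go([.5,.06,.32])"
```

```text
row [0.0398, -0.5737, -0.0009, 0.0003, 0.0006, 0.0] mm 288 deg 0.1 min rows 5
```

send_rows --motion '[0.04, -0.574, 0, 0, 0, 0, 0.04, -0.574, 0, 0, 0, 0, 0.04, -0.574, 0, 0, 0, 0, 0.04, -0.574, 0, 0, 0, 0, 0.04, -0.574, 0, 0, 0, 0, 0.04, -0.574, 0, 0, 0, 0, 0.04, -0.574, 0, 0, 0, 0]'

```text
clock: 2.58
ee_pos: [0.5007, 0.0599, 0.3201]
ee_rot: [[0.972, 0.235, 0.0], [0.235, -0.972, -0.002], [-0.0, 0.002, -1.0]]
wrist_force: [0.3, -0.1, 0.7]
finger_gap: 0.997
grasp_force: 0.0
```

```bash
python3 -c "
from h import *
import pickle
st=state();s=snapshot('wrist');pickle.dump((st,s),open('w2.pkl','wb'));cv2.imwrite('pics/w2.png',s['image'])
print(st['ee_pos'],st['clock'],np.abs(st['dq']).max(),st['qpos'].round(2))"
```

```text
[0.50069996 0.0599029  0.3201466 ] 2.575 0.013909494837800256 [-0.02  0.3  -0.2   1.67  0.07  1.18 -1.57]
```

View pics/w2.png

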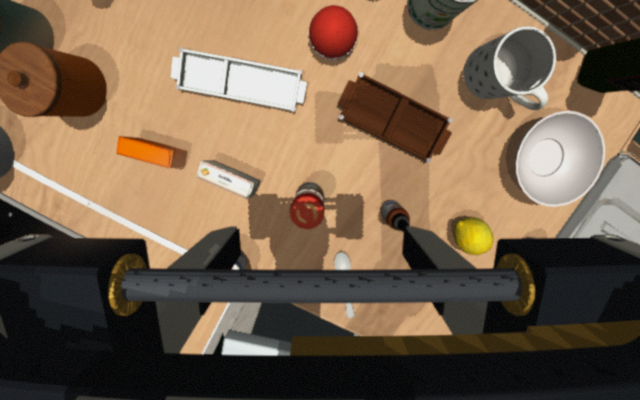

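The second view shows the remedy tray (240,80) with its short bay on the left (+y side). It also shows the carton (227,178), jar cap (307,210), dropper (397,215), lemon (473,236), seasoning tray (395,117), bowl (560,158) and red timer (333,32). Next come masks and triangulation.

```bash
cat > m.py <<'E'
from h import *
import pickle
d=pickle.load(open("s0.pkl","rb")); V={'top':(d['st'],d['top'])}
for n in('w1','w2'): V[n]=pickle.load(open(n+'.pkl','rb'))
def seg(n,box,f):
    x0,y0,x1,y1=box; im=cv2.GaussianBlur(V[n][1]["image"],(3,3),0)[y0:y1,x0:x1]; h=cv2.cvtColor(im,cv2.COLOR_BGR2HSV).astype(int)
    m=f(h[...,0],h[...,1],h[...,2]).astype(np.uint8); c=max(cv2.findContours(m,0,2)[0],key=cv2.contourArea)+np.array([[x0,y0]]); return c.reshape(-1,2)
red=lambda h,s,v:((h<6)|(h>172))&(s>150)&(v>70)
yel=lambda h,s,v:(h>22)&(h<34)&(s>130)&(v>50)
white=lambda h,s,v:(s<45)&(v>130)
brown=lambda h,s,v:(v<105)&(s>90)
dark=lambda h,s,v:(v<90)
Q={'jar':(red,{'w1':(60,165,110,220),'w2':(280,185,335,235),'top':(262,222,282,242)}),
'lemon':(yel,{'w1':(265,195,320,250),'w2':(445,210,500,260),'top':(340,218,366,244)}),
'seas':(brown,{'w1':(135,50,275,155),'w2':(330,65,460,165),'top':(270,172,335,208)}),
'rem':(white,{'w1':(0,35,130,105),'w2':(160,40,315,115),'top':(200,180,268,206)}),
'bowl':(white,{'w1':(315,85,428,200),'w2':(505,100,615,212),'top':(352,163,402,213)}),
'carton':(lambda h,s,v:(s<60)&(v>110),{'w1':(5,140,90,190),'w2':(185,150,265,205),'top':(218,222,252,244)}),
'drop':(dark,{'w1':(182,180,226,220),'w2':(375,195,412,228),'top':(305,220,321,240)})}
for k,(f,b) in Q.items():
    for n,bx in b.items():
        c=seg(n,bx,f); r=cv2.minAreaRect(c); M=cv2.moments(c); V[n][1].setdefault('c',{})[k]=c
        print(k,n,'cen',np.round([M['m10']/M['m00'],M['m01']/M['m00']],1),'rect',np.round(r[0],1),np.round(r[1],1),round(r[2],1))
A=[]
for n in('w2','w1'):
    im=V[n][1]["image"].copy()
    for c in V[n][1]['c'].values(): cv2.drawContours(im,[c.reshape(-1,1,2)],-1,(0,255,0),1)
    A.append(cv2.resize(im[30:270,(140 if n=='w2' else 0):(140 if n=='w2' else 0)+440],None,fx=1.8,fy=1.2,interpolation=cv2.INTER_CUBIC))
cv2.imwrite("pics/m1.png",np.vstack(A)[:600])
E
python3 m.py
```

```text
jar w1 cen [ 88.4 193.3] rect [ 89.5 194.5] [31. 31.] 90.0
jar w2 cen [306.8 210.4] rect [307.  210.5] [33.2 33.2] 45.0
jar top cen [271.9 230. ] rect [271. 231.] [12. 12.] 90.0
lemon w1 cen [291.5 223.3] rect [291.5 223. ] [37. 38.] 0.0
lemon w2 cen [473.  235.5] rect [473. 236.] [36. 38.] 90.0
lemon top cen [353.1 231.2] rect [353.1 231.2] [16.5 15.2] 63.4
seas w1 cen [201.2 103.3] rect [202.4 103.4] [119.6  46.6] 23.8
seas w2 cen [393.5 118.3] rect [393.6 118.3] [113.2  51.4] 26.3
seas top cen [301.9 191.3] rect [302.1 191.3] [48.3 20.4] 10.0
rem w1 cen [54.5 71. ] rect [54.6 71.6] [116.5  39.8] 8.9
rem w2 cen [238.1  79.3] rect [237.7  79.5] [136.7  41.8] 10.6
rem top cen [233.3 192.4] rect [233.4 192.4] [16.4 57.2] 86.6
bowl w1 cen [371.2 141.8] rect [371.5 142. ] [100.  99.] 90.0
bowl w2 cen [560.  158.4] rect [560. 158.] [94. 88.] 90.0
bowl top cen [376.9 187.2] rect [377. 187.] [40. 40.] 90.0
carton w1 cen [ 37.9 165.9] rect [ 38.4 165.5] [55.5 17.5] 24.3
carton w2 cen [225.1 178.4] rect [225.3 177.9] [58.6 18.8] 23.2
carton top cen [234.9 232.2] rect [234.9 232.3] [24.8  8.9] 9.5
drop w1 cen [204.5 202.6] rect [203.2 203.4] [20.5 40.4] 60.3
drop w2 cen [394. 215.] rect [396. 214.] [26. 30.] 90.0
drop top cen [312.9 230.8] rect [313. 231.] [10.  8.] 90.0
```

View pics/m1.png

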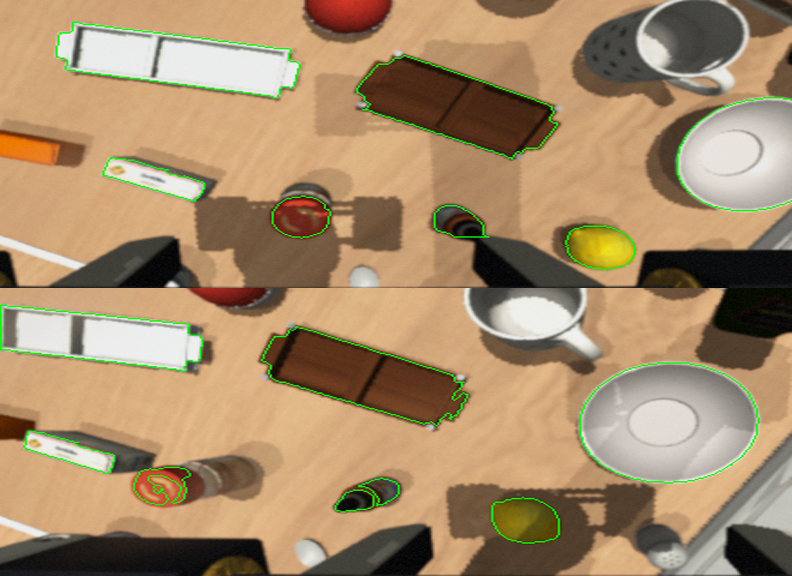

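The masks fit the trays, carton, bowl, lemon and jar cap. The dropper and shaker need a view from nearer by. Next I triangulate.

```bash
cat >> m.py <<'E'
print('----')
def cen(n,k):
    c=V[n][1]['c'][k].astype(np.float32)
    if k=='jar': return cv2.minEnclosingCircle(c)[0]
    if k=='bowl': return cv2.fitEllipse(c)[0]
    if k=='lemon': M=cv2.moments(c); return M['m10']/M['m00'],M['m01']/M['m00']
    return cv2.minAreaRect(c)[0]
def R(n,uv): st,s=V[n]; c,dd=ray(s,[uv],st); return c,dd[0]
for k in('jar','lemon','seas','rem','bowl','carton'):
    for a,b in(('w1','w2'),('w1','top'),('w2','top')):
        p,e=tri(*R(a,cen(a,k)),*R(b,cen(b,k))); print(k,a,b,p.round(4),'gap',round(e*1e3,1))
for k,z in(('seas',.018),('rem',.018),('carton',.048),('lemon',.029),('bowl',.042),('jar',.106)):
    for n in('w1','w2','top'):
        st,s=V[n]; P=plane(s,V[n][1]['c'][k],z,st)[:,:2]; r=cv2.minAreaRect((P*1000).astype(np.float32)); bx=cv2.boxPoints(r)
        e=max([bx[1]-bx[0],bx[2]-bx[1]],key=np.linalg.norm); print(k,n,np.round(r[0],1),np.round(sorted(r[1]),1),'long-axis from +y deg',round((np.degrees(np.arctan2(-e[0],e[1]))+90)%180-90,1))
st,s=V['w1']; print('shaker w1 base/top guess',plane(s,[(365,232)],.08,st).round(3), 'divider w2 seas',plane(V['w2'][1],[(394,118)],.018,V['w2'][0]).round(3))
for z,uv in((.102,(190,208)),(.0,(216,192))): print('drop w1',plane(s,[uv],z,st).round(3))
print('top drop', plane(V['top'][1],[(313,231)],.08).round(3), 'timer top',plane(V['top'][1],[(268,165)],.05).round(3))
E
python3 m.py | sed '1,/----/d'
```

```text
jar w1 w2 [0.4551 0.0671 0.1004] gap 1.2
jar w1 top [0.4523 0.0686 0.0957] gap 4.7
jar w2 top [0.4514 0.0672 0.0901] gap 0.9
lemon w1 w2 [ 0.4556 -0.1988  0.03  ] gap 0.5
lemon w1 top [ 0.4533 -0.1991  0.0243] gap 0.7
lemon w2 top [ 0.454  -0.1999  0.0266] gap 2.6
seas w1 w2 [ 0.599  -0.0283  0.0083] gap 0.8
seas w1 top [ 0.5978 -0.0287  0.0064] gap 4.0
seas w2 top [ 0.5986 -0.03   -0.0015] gap 1.6
rem w1 w2 [0.5976 0.2104 0.0048] gap 1.6
rem w1 top [0.5963 0.2063 0.0088] gap 1.4
rem w2 top [0.5974 0.2084 0.0057] gap 4.0
bowl w1 w2 [ 0.6041 -0.2829  0.0392] gap 0.1
bowl w1 top [ 0.6037 -0.2863  0.019 ] gap 0.0
bowl w2 top [ 0.6022 -0.2845  0.036 ] gap 4.7
carton w1 w2 [0.4582 0.1917 0.0472] gap 1.0
carton w1 top [0.4552 0.1924 0.0447] gap 4.2
carton w2 top [0.4551 0.1944 0.0332] gap 2.0
seas w1 [599.  -31.8] [ 67.9 173. ] long-axis from +y deg -10.7
seas w2 [596.9 -27.7] [ 72.3 170. ] long-axis from +y deg -11.6
seas top [593.7 -30.3] [ 71.3 164.8] long-axis from +y deg -11.1
rem w1 [597.4 200.5] [ 57.4 187.2] long-axis from +y deg 2.8
rem w2 [598.  206.9] [ 58.2 196.4] long-axis fro
[... 364 characters left out ...]
64.1] long-axis from +y deg -68.3
lemon top [ 452.7 -199. ] [51.  55.1] long-axis from +y deg -65.0
bowl w1 [ 602.  -283.8] [140.4 140.6] long-axis from +y deg 13.7
bowl w2 [ 602.3 -282.6] [141.  141.6] long-axis from +y deg 25.3
bowl top [ 599.9 -283.8] [135.9 139.1] long-axis from +y deg 88.0
jar w1 [457.3  66.2] [40.4 47.3] long-axis from +y deg 86.0
jar w2 [455.6  67.5] [43.2 43.5] long-axis from +y deg 57.8
jar top [449.5  65. ] [36.5 39.3] long-axis from +y deg -75.8
shaker w1 base/top guess [[ 0.484 -0.301  0.08 ]] divider w2 seas [[ 0.599 -0.027  0.018]]
drop w1 [[ 0.469 -0.067  0.102]]
drop w1 [[ 0.468 -0.068  0.   ]]
top drop [[ 0.449 -0.066  0.08 ]] timer top [[0.679 0.083 0.05 ]]
```

```bash
python3 - <<'E'
import os
from h import *
import pickle
st,s=pickle.load(open('w2.pkl','rb'))
print(plane(s,[(227.2,76),(392.8,115.8)],.018,st).round(4))
y=np.radians(79)
for z in(.16,.045,.039): go([.4555,.067,z],y)
E
```

```text
[[ 0.5988  0.2226  0.018 ]
 [ 0.6011 -0.0241  0.018 ]]
row [-0.0846, -0.036, 0.3202, 0.0003, 0.0004, -0.3635] mm 167 deg 65.4 min rows 7
row [-0.0845, -0.0364, 0.5502, 0.0003, 0.0004, -0.3635] mm 279 deg 65.4 min rows 7
row [-0.0845, -0.0364, 0.5622, 0.0003, 0.0004, -0.3635] mm 285 deg 65.4 min rows 7
```

send_rows --motion '[-0.085, -0.036, 0.3, 0, 0, -0.3635, -0.085, -0.036, 0.3, 0, 0, -0.3635, -0.085, -0.036, 0.3, 0, 0, -0.3635, -0.085, -0.036, 0.3, 0, 0, -0.3635, -0.085, -0.036, 0.3, 0, 0, -0.3635, -0.085, -0.036, 0.3, 0, 0, -0.3635, -0.085, -0.036, 0.3, 0, 0, -0.3635, -0.085, -0.036, 0.37, 0, 0, -0.3635, -0.085, -0.036, 0.45, 0, 0, -0.3635, -0.085, -0.036, 0.53, 0, 0, -0.3635, -0.085, -0.036, 0.561, 0, 0, -0.3635, -0.085, -0.036, 0.561, 0, 0, -0.3635]' --claw 1

```text
clock: 4.12
ee_pos: [0.4546, 0.0688, 0.0387]
ee_rot: [[0.189, 0.982, -0.002], [0.982, -0.189, -0.001], [-0.002, -0.002, -1.0]]
wrist_force: [-1.3, 0.1, 0.7]
finger_gap: 1.0
grasp_force: 0.0
```

send_rows --motion '[0, 0, 0, 0, 0, 0, 0, 0, 0, 0, 0, 0, 0, 0, 0, 0, 0, 0, 0, 0, 0, 0, 0, 0, 0, 0, 0, 0, 0, 0, 0, 0, 0, 0, 0, 0]' --claw -1 --grip_force 20

```text
clock: 4.88
ee_pos: [0.4544, 0.07, 0.0397]
ee_rot: [[0.186, 0.983, -0.001], [0.983, -0.186, -0.0], [-0.0, -0.001, -1.0]]
wrist_force: [-1.3, -0.2, 1.3]
finger_gap: 0.476
grasp_force: 20.0
```

```bash
python3 - <<'E'
from h import *
s=snapshot('wrist');st=state();cv2.imwrite('pics/g1.png',s['image'])
print(st['finger_gap']*.093,st['grasp_force'],st['ee_pos'].round(4),st['clock'],st['wrist_force'])
y=np.radians(79)
for p in([.4555,.067,.12],[.6065,.011,.12],[.6065,.011,.05],[.6065,.011,.0435]): go(p,y)
E
```

```text
0.04422661570067952 19.992354004607478 [0.4544 0.07   0.0397] 4.925 [-0.63594916  1.02054189  2.35683416]
row [-0.0056, 0.0031, -0.1605, -0.0003, 0.0001, 0.0016] mm 80 deg 0.3 min rows 2
row [-0.0596, 0.3206, -0.1608, -0.0003, 0.0001, 0.0016] mm 182 deg 0.3 min rows 3
row [-0.0595, 0.3207, -0.0208, -0.0003, 0.0001, 0.0016] mm 163 deg 0.3 min rows 3
row [-0.0595, 0.3207, -0.0078, -0.0003, 0.0001, 0.0016] mm 163 deg 0.3 min rows 3
```

View pics/g1.png

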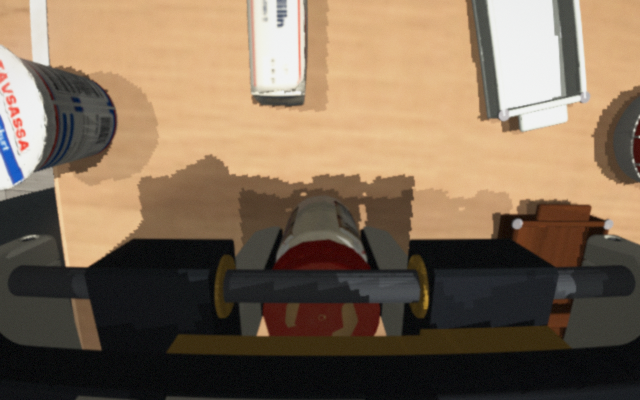

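The jar is held between the pads, and its cap shows at (320,290). I carry it to the left bay.

send_rows --motion '[-0.005, 0.003, -0.08, 0, 0, 0, -0.005, 0.003, -0.16, 0, 0, 0, -0.03, 0.16, -0.16, 0, 0, 0, -0.055, 0.32, -0.16, 0, 0, 0, -0.055, 0.32, -0.16, 0, 0, 0, -0.055, 0.32, -0.12, 0, 0, 0, -0.055, 0.32, -0.06, 0, 0, 0, -0.055, 0.32, -0.02, 0, 0, 0, -0.055, 0.32, -0.009, 0, 0, 0, -0.055, 0.32, -0.009, 0, 0, 0, -0.055, 0.32, -0.009, 0, 0, 0]'

```text
clock: 6.3
ee_pos: [0.6074, 0.0133, 0.0444]
ee_rot: [[0.186, 0.983, 0.001], [0.983, -0.186, 0.0], [0.0, 0.001, -1.0]]
wrist_force: [0.8, -0.3, -1.5]
finger_gap: 0.473
grasp_force: 20.0
```

```bash
python3 - <<'E'
from h import *
s=snapshot('wrist');st=state();t=snapshot('top')
print(st['finger_gap']*.093,st['grasp_force'],st['ee_pos'].round(4),st['clock'],st['wrist_force'])
a=cv2.resize(s['image'],None,fx=.9,fy=.9);b=cv2.resize(t['image'][140:250,250:410],None,fx=3.6,fy=3.6)[:, :576]
cv2.imwrite('pics/p1.png',np.vstack([a[150:360],b[:390]]))
E
```

```text
0.04412573510776937 19.999933418584988 [0.6074 0.0132 0.0444] 6.35 [-0.77669322  0.24097162 -1.57717061]
```

View pics/p1.png

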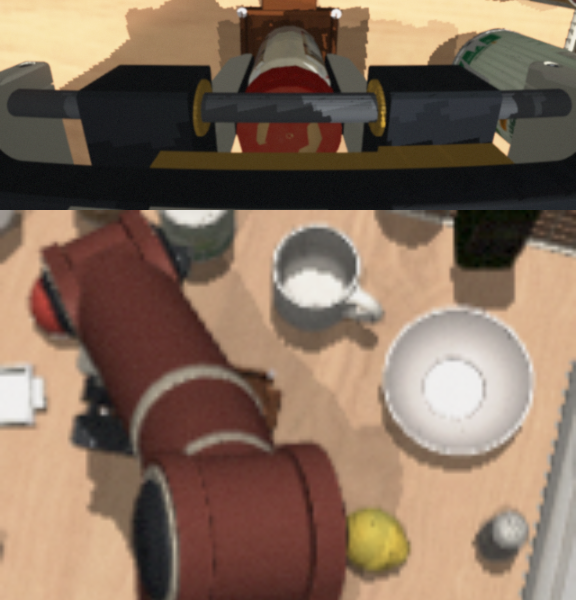

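The jar stands centred in its bay, just above the floor, with no contact force. I release it, rise and move over the shaker.

send_rows --motion '[0, 0, 0, 0, 0, 0, 0, 0, 0, 0, 0, 0, 0, 0, 0, 0, 0, 0, 0, 0, -0.1, 0, 0, 0, 0, 0, -0.2, 0, 0, 0, 0, 0, -0.3, 0, 0, 0]' --claw 1

```text
clock: 7.15
ee_pos: [0.6069, 0.0133, 0.1958]
ee_rot: [[0.186, 0.983, -0.0], [0.983, -0.186, 0.0], [0.0, -0.0, -1.0]]
wrist_force: [1.5, -0.7, 0.0]
finger_gap: 0.995
grasp_force: 0.0
```

```bash
python3 - <<'E'
from h import *
st=state();print(st['ee_pos'].round(4),st['clock'])
y=np.radians(79)
go([.45,-.312,.2],y)
E
```

```text
[0.6069 0.0133 0.1958] 7.15
row [-0.6975, -0.1875, -0.0085, -0.0, -0.0, 0.0016] mm 361 deg 0.3 min rows 6
```

send_rows --motion '[-0.6975, -0.1875, -0.01, 0, 0, 0.0016, -0.6975, -0.1875, -0.01, 0, 0, 0.0016, -0.6975, -0.1875, -0.01, 0, 0, 0.0016, -0.6975, -0.1875, -0.01, 0, 0, 0.0016, -0.6975, -0.1875, -0.01, 0, 0, 0.0016, -0.6975, -0.1875, -0.01, 0, 0, 0.0016, -0.6975, -0.1875, -0.01, 0, 0, 0.0016, -0.6975, -0.1875, -0.01, 0, 0, 0.0016]'

```text
clock: 8.15
ee_pos: [0.4505, -0.3111, 0.1993]
ee_rot: [[0.19, 0.982, 0.001], [0.982, -0.19, 0.001], [0.001, 0.001, -1.0]]
wrist_force: [-0.3, -0.2, -0.4]
finger_gap: 0.998
grasp_force: 0.0
```

```bash
python3 - <<'E'
from h import *
import pickle
st=state();s=snapshot('wrist');cv2.imwrite('pics/h2.png',s['image']);pickle.dump((st,s),open('w3.pkl','wb'))
print(st['ee_pos'].round(4),st['clock'])
E
```

```text
[ 0.4505 -0.3111  0.1993] 8.15
```

View pics/h2.png

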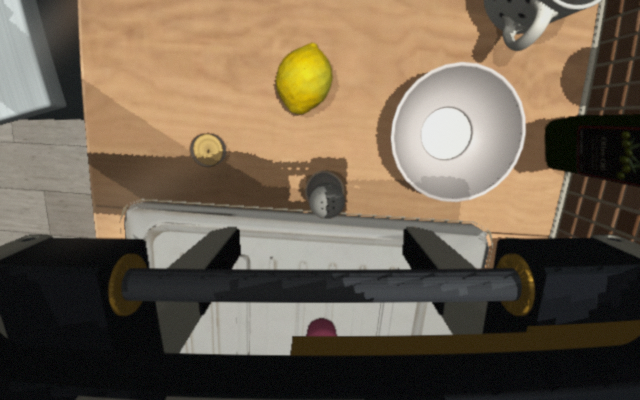

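This view shows the shaker's dome at (327,203), with its body leaning up to about (325,180). The lemon is at (304,79) with its long axis tilted, and the bowl is at (458,131).

```bash
python3 - <<'E'
from h import *
import pickle
st,s=pickle.load(open('w3.pkl','rb')); st1,s1=pickle.load(open('w1.pkl','rb'))
a=ray(s,[(328,203)],st); b=ray(s1,[(369.5,251)],st1); p,e=tri(a[0],a[1][0],b[0],b[1][0]);print('dome tri',p.round(4),e)
print(plane(s,[(328,203)],.085,st).round(4), plane(s,[(325,181)],.03,st).round(4))
h=cv2.cvtColor(s['image'],cv2.COLOR_BGR2HSV).astype(int); m=((h[...,0]>20)&(h[...,0]<34)&(h[...,1]>110)&(h[...,2]>40)).astype(np.uint8); m[:,:260]=0;m[:,350:]=0;m[130:]=0
c=max(cv2.findContours(m,0,2)[0],key=cv2.contourArea)[:,0]; P=plane(s,c,.029,st)[:,:2]*1000
r=cv2.minAreaRect(P.astype(np.float32));print('lemon',r); el=cv2.fitEllipse(P.astype(np.float32));print(el)
cc,v=np.linalg.eigh(np.cov(P.T));print(cc,v[:,1])
w=((h[...,1]<50)&(h[...,2]>110)).astype(np.uint8); w[:,:380]=0;w[:,530:]=0;w[:60]=0;w[205:]=0
c=max(cv2.findContours(w,0,2)[0],key=cv2.contourArea)[:,0]; print('bowl',cv2.fitEllipse((plane(s,c,.042,st)[:,:2]*1000).astype(np.float32)))
E
```

```text
dome tri [ 0.456  -0.3191  0.0738] 0.0043979390917403575
[[ 0.4563 -0.3186  0.085 ]] [[ 0.4563 -0.3075  0.03  ]]
lemon ((454.5851745605469, -198.47471618652344), (61.700435638427734, 58.26538848876953), 21.86456871032715)
((454.60101318359375, -198.69517517089844), (54.83009338378906, 67.42011260986328), 148.22994995117188)
[396.15128907 543.22257622] [0.48663317 0.87360641]
bowl ((602.0419921875, -283.23565673828125), (141.59228515625, 142.66793823242188), 73.55026245117188)
```

```bash
python3 - <<'E'
from h import *
y=np.radians(79)
for z in(.12,.031): go([.456,-.317,z],y)
E
```

```text
row [-0.0114, 0.0122, 0.1588, 0.0002, -0.0004, 0.0008] mm 80 deg 0.2 min rows 2
row [-0.0116, 0.0121, 0.3368, 0.0002, -0.0004, 0.0008] mm 169 deg 0.2 min rows 3
```

send_rows --motion '[-0.0115, 0.012, 0.08, 0, 0, 0, -0.0115, 0.012, 0.16, 0, 0, 0, -0.0115, 0.012, 0.24, 0, 0, 0, -0.0115, 0.012, 0.31, 0, 0, 0, -0.0115, 0.012, 0.337, 0, 0, 0, -0.0115, 0.012, 0.337, 0, 0, 0]'

```text
clock: 8.95
ee_pos: [0.4555, -0.3175, 0.0305]
ee_rot: [[0.189, 0.982, -0.0], [0.982, -0.189, 0.001], [0.001, -0.001, -1.0]]
wrist_force: [-0.2, -0.4, 0.2]
finger_gap: 1.003
grasp_force: 0.0
```

send_rows --motion '[0, 0, 0, 0, 0, 0, 0, 0, 0, 0, 0, 0, 0, 0, 0, 0, 0, 0, 0, 0, 0, 0, 0, 0, 0, 0, 0, 0, 0, 0, 0, 0, 0, 0, 0, 0]' --claw -1 --grip_force 20

```text
clock: 9.7
ee_pos: [0.4543, -0.3186, 0.0306]
ee_rot: [[0.191, 0.982, -0.001], [0.982, -0.191, 0.0], [0.0, -0.001, -1.0]]
wrist_force: [-1.0, 0.7, 1.5]
finger_gap: 0.446
grasp_force: 20.0
```

```bash
python3 - <<'E'
from h import *
st=state();s=snapshot('wrist')
cv2.imwrite('pics/g2.png',cv2.resize(s['image'][120:360,180:460],None,fx=1.5,fy=1.5))
print(st['finger_gap']*.093,st['ee_pos'].round(4),st['clock'],st['wrist_force'])
y=np.radians(79);a=st['ee_pos']
for p in([*a[:2],.14],[.592,-.067,.14],[.592,-.067,a[2]+.0045]): go(p,y)
E
```

```text
0.04143872376579293 [ 0.4543 -0.3186  0.0306] 9.7 [-1.04349082  0.68651485  1.47139578]
row [0.0, -0.0002, -0.2188, -0.0004, -0.0, -0.0] mm 109 deg 0.1 min rows 2
row [0.5466, 0.174, -0.219, -0.0004, -0.0, -0.0] mm 307 deg 0.1 min rows 5
row [0.5466, 0.1743, -0.0092, -0.0004, -0.0, -0.0] mm 287 deg 0.1 min rows 5
```

View pics/g2.png

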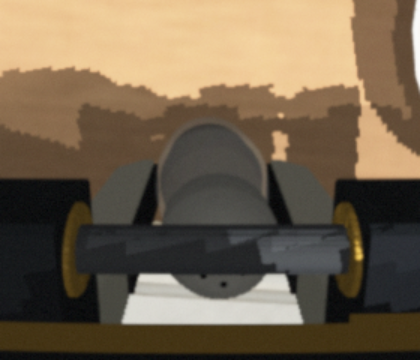

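The shaker is between the pads, and its upper body edge shows at about full-frame (321,202). The gap reads less than 44 mm, so I check whether it is off-centre along tool x, for both jar and shaker.

```bash
python3 - <<'E'
from h import *
st=state();s=snapshot('wrist')
R=np.array(st['ee_rot']);o=st['ee_pos']
for uv,z in(((321,202),.066),((321,202),.04),((322,236),.078),((327,318),.085)):
    p=plane(s,[uv],z,st)[0]; print(uv,z,(R.T@(p-o)*1000).round(1))
j=cv2.imread('pics/g1.png')  # jar: cap far edge about (322,240)
for z in(.106,.085): print('jar',(R.T@(plane(s,[(322,240)],z,st)[0]-o)*1000).round(1))
print(proj(s,[o+R@np.array([x/1e3,0,o[2]-.066]) for x in(0,10,22)],st).round(0))
E
```

```text
(321, 202) 0.066 [ 32.4   0.4 -35.4]
(321, 202) 0.04 [25.8  0.4 -9.4]
(322, 236) 0.078 [ 21.1   0.8 -47.4]
(327, 318) 0.085 [-12.4   3.  -54.4]
jar [ 30.2   0.7 -75.4]
jar [ 22.1   0.8 -54.4]
[[320. 270.]
 [320. 250.]
 [320. 225.]]
```

By the cap edges the shaker sits within about 3 mm of the pad centre, and the jar is centred. I carry the shaker to the right bay.

send_rows --motion '[0, 0, -0.1, 0, 0, 0, 0, 0, -0.2, 0, 0, 0, 0.1, 0.03, -0.219, 0, 0, 0, 0.22, 0.07, -0.219, 0, 0, 0, 0.34, 0.11, -0.219, 0, 0, 0, 0.45, 0.15, -0.219, 0, 0, 0, 0.547, 0.174, -0.219, 0, 0, 0, 0.547, 0.174, -0.219, 0, 0, 0]'

```text
clock: 10.8
ee_pos: [0.5941, -0.0595, 0.1403]
ee_rot: [[0.181, 0.983, 0.002], [0.983, -0.181, 0.005], [0.005, 0.001, -1.0]]
wrist_force: [-0.2, -0.1, -1.5]
finger_gap: 0.445
grasp_force: 20.0
```

```bash
python3 - <<'E'
from h import *
st=state();s=snapshot('wrist')
cv2.imwrite('pics/h3.png',s['image'][:360])
print(st['finger_gap']*.093,st['ee_pos'].round(4),st['clock'],st['wrist_force'])
y=np.radians(79)
for p in([.592,-.067,.035],): go(p,y)
E
```

```text
0.04137400302653535 [ 0.5941 -0.0595  0.1403] 10.8 [-0.18084473 -0.10254145 -1.52737738]
row [-0.0071, -0.0005, 0.2096, -0.0001, -0.0005, 0.0017] mm 105 deg 0.3 min rows 2
```

View pics/h3.png

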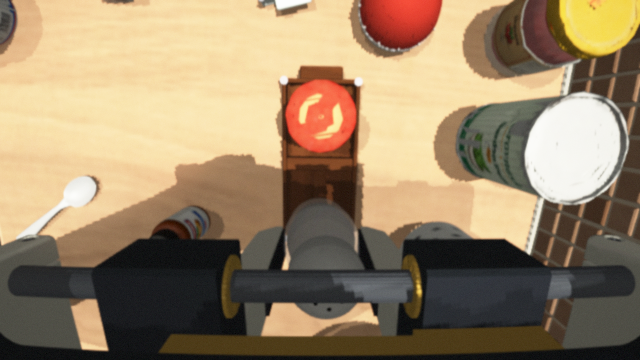

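The jar stands in the left bay with its cap at (321,116) and the tray corners at (284,80) and (359,80). The divider is near row 158 and the shaker hangs upright above the right bay.

```bash
python3 - <<'E'
from h import *
st=state();s=snapshot('wrist')
R=np.array(st['ee_rot']);o=st['ee_pos'];print(o.round(4),np.abs(st['dq']).max())
for n,uv,z in(('cA',(286,83),.018),('cB',(357,83),.018),('div',(320,158),.018),('cap',(321,116),.106)):
    print(n,plane(s,[uv],z,st)[0].round(4))
E
```

```text
[ 0.5929 -0.0637  0.1398] 0.06374146183495219
cA [0.5816 0.0415 0.018 ]
cB [0.6434 0.0299 0.018 ]
div [ 0.5989 -0.0293  0.018 ]
cap [0.6064 0.0055 0.106 ]
```

send_rows --motion '[0, 0, 0.07, 0, 0, 0, 0, 0, 0.14, 0, 0, 0, 0, 0, 0.185, 0, 0, 0, 0, 0, 0.205, 0, 0, 0, 0, 0, 0.208, 0, 0, 0, 0, 0, 0.208, 0, 0, 0]'

```text
clock: 11.65
ee_pos: [0.5931, -0.0674, 0.037]
ee_rot: [[0.192, 0.981, 0.002], [0.981, -0.192, -0.0], [0.0, 0.002, -1.0]]
wrist_force: [-1.1, 0.2, -0.6]
finger_gap: 0.44
grasp_force: 20.0
```

send_rows --motion '[0, 0, 0.004, 0, 0, 0, 0, 0, 0.004, 0, 0, 0, 0, 0, 0.004, 0, 0, 0]'

```text
clock: 12.02
ee_pos: [0.5929, -0.067, 0.0347]
ee_rot: [[0.191, 0.982, 0.001], [0.982, -0.191, -0.0], [-0.0, 0.001, -1.0]]
wrist_force: [-0.8, 0.2, -0.2]
finger_gap: 0.44
grasp_force: 20.0
```

send_rows --motion '[0, 0, 0, 0, 0, 0, 0, 0, 0, 0, 0, 0, 0, 0, 0, 0, 0, 0, 0, 0, -0.1, 0, 0, 0, 0, 0, -0.2, 0, 0, 0, 0, 0, -0.34, 0, 0, 0, 0, 0, -0.34, 0, 0, 0]' --claw 1

```text
clock: 12.9
ee_pos: [0.5955, -0.0663, 0.2094]
ee_rot: [[0.191, 0.982, 0.011], [0.982, -0.191, -0.0], [0.002, 0.01, -1.0]]
wrist_force: [0.2, 0.3, -0.3]
finger_gap: 1.001
grasp_force: 0.0
```

```bash
python3 - <<'E'
from h import *
st=state();print(st['ee_pos'].round(4),st['clock'])
go([.46,-.067,.2],np.radians(92.5))
E
```

```text
[ 0.5955 -0.0663  0.2094] 12.9
row [-0.0531, -0.2659, 0.016, 0.0034, -0.0002, -0.075] mm 136 deg 13.5 min rows 3
```

send_rows --motion '[-0.053, -0.266, 0.016, 0, 0, -0.075, -0.053, -0.266, 0.016, 0, 0, -0.075, -0.053, -0.266, 0.016, 0, 0, -0.075, -0.053, -0.266, 0.016, 0, 0, -0.075, -0.053, -0.266, 0.016, 0, 0, -0.075, -0.053, -0.266, 0.016, 0, 0, -0.075, -0.053, -0.266, 0.016, 0, 0, -0.075]'

```text
clock: 13.78
ee_pos: [0.4577, -0.0673, 0.1961]
ee_rot: [[-0.044, 0.999, 0.0], [0.999, 0.044, 0.001], [0.001, 0.0, -1.0]]
wrist_force: [-0.1, -0.4, -0.3]
finger_gap: 0.999
grasp_force: 0.0
```

```bash
python3 - <<'E'
from h import *
import pickle
st=state();s=snapshot('wrist');cv2.imwrite('pics/h4.png',s['image'][:300]);pickle.dump((st,s),open('w4.pkl','wb'))
print(st['ee_pos'].round(4),st['clock'],np.abs(st['dq']).max())
E
```

```text
[ 0.4577 -0.0673  0.1961] 13.775 0.009104664169772464
```

View pics/h4.png

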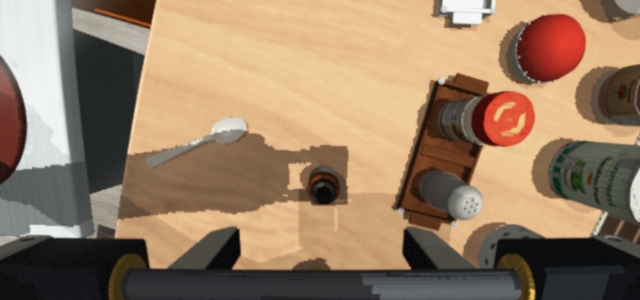

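The jar and shaker stand upright in their bays. The dropper's teat is at (322,191), with its shoulder ring at about (323,183).

```bash
python3 - <<'E'
from h import *
import pickle
st,s=pickle.load(open('w4.pkl','rb')); st1,s1=pickle.load(open('w1.pkl','rb'))
a=ray(s,[(322,193)],st); b=ray(s1,[(189,210)],st1); p,e=tri(a[0],a[1][0],b[0],b[1][0]);print('teat tri',p.round(4),e)
print(plane(s,[(322,193)],.10,st).round(4), plane(s,[(323,183)],.06,st).round(4))
for z in (.12,.031): go([.4585,-.066,z],np.radians(92.5))
E
```

```text
teat tri [ 0.4599 -0.0621  0.0885] 0.0020088227621047018
[[ 0.4589 -0.0601  0.1   ]] [[ 0.46   -0.0588  0.06  ]]
row [0.0026, 0.0021, 0.1521, 0.0001, -0.0002, 0.0001] mm 76 deg 0.0 min rows 2
row [0.0025, 0.002, 0.3301, 0.0001, -0.0002, 0.0001] mm 165 deg 0.0 min rows 3
```

send_rows --motion '[0.0135, 0.004, 0.08, 0, 0, 0, 0.0135, 0.004, 0.16, 0, 0, 0, 0.0135, 0.004, 0.24, 0, 0, 0, 0.0135, 0.004, 0.31, 0, 0, 0, 0.0135, 0.004, 0.33, 0, 0, 0, 0.0135, 0.004, 0.33, 0, 0, 0]'

```text
clock: 14.58
ee_pos: [0.4589, -0.0605, 0.0312]
ee_rot: [[-0.044, 0.999, -0.0], [0.999, 0.044, 0.0], [0.0, -0.0, -1.0]]
wrist_force: [0.4, 0.1, -0.3]
finger_gap: 1.001
grasp_force: 0.0
```

send_rows --motion '[0, 0, 0, 0, 0, 0, 0, 0, 0, 0, 0, 0, 0, 0, 0, 0, 0, 0, 0, 0, 0, 0, 0, 0, 0, 0, 0, 0, 0, 0, 0, 0, 0, 0, 0, 0]' --claw -1 --grip_force 15

```text
clock: 15.32
ee_pos: [0.4586, -0.0607, 0.0312]
ee_rot: [[-0.044, 0.999, -0.0], [0.999, 0.044, 0.0], [0.0, -0.0, -1.0]]
wrist_force: [0.7, 0.4, -0.0]
finger_gap: 0.407
grasp_force: 0.0
```

```bash
python3 - <<'E'
from h import *
st=state();print(st['finger_gap']*.093,st['ee_pos'].round(4),st['clock'],st['wrist_force'])
y=np.radians(92.5);a=st['ee_pos']
for p in([*a[:2],.2],[.45,.12,.2],[.597,.258,.2]): go(p,y)
E
```

```text
0.03784137389200163 [ 0.4586 -0.0607  0.0312] 15.325 [ 0.72493095  0.40551396 -0.03633707]
row [0.0, -0.0, -0.3377, -0.0, -0.0, -0.0] mm 169 deg 0.0 min rows 3
row [0.3618, -0.0014, -0.3376, -0.0, -0.0, -0.0] mm 247 deg 0.0 min rows 4
row [0.6247, 0.3043, -0.3376, -0.0, -0.0, -0.0] mm 386 deg 0.0 min rows 7
```

send_rows --motion '[0, 0, 0, 0, 0, 0, 0, 0, 0, 0, 0, 0, 0, 0, 0, 0, 0, 0]'

```text
clock: 15.7
ee_pos: [0.4587, -0.0607, 0.0311]
ee_rot: [[-0.044, 0.999, 0.0], [0.999, 0.044, 0.0], [0.0, 0.0, -1.0]]
wrist_force: [0.5, -0.4, -0.0]
finger_gap: 0.346
grasp_force: 15.0
```

```bash
python3 - <<'E'
from h import *
st=state();print(st['finger_gap']*.093,st['grasp_force'],st['ee_pos'].round(4))
y=np.radians(92.5);a=st['ee_pos']
for p in([*a[:2],.17],[.46,.1,.17],[.597,.2,.17]): go(p,y)
E
```

```text
0.03216495637829656 14.984580110876777 [ 0.4587 -0.0607  0.0311]
row [0.0, 0.0, -0.2777, 0.0, -0.0, -0.0] mm 139 deg 0.0 min rows 3
row [0.321, 0.0167, -0.2777, 0.0, -0.0, -0.0] mm 212 deg 0.0 min rows 4
row [0.5088, 0.2992, -0.2776, 0.0, -0.0, -0.0] mm 326 deg 0.0 min rows 6
```

send_rows --motion '[0, 0, -0.09, 0, 0, 0, 0, 0, -0.18, 0, 0, 0, 0.05, 0, -0.277, 0, 0, 0, 0.15, 0.03, -0.277, 0, 0, 0, 0.26, 0.08, -0.277, 0, 0, 0, 0.36, 0.14, -0.277, 0, 0, 0, 0.45, 0.21, -0.277, 0, 0, 0, 0.509, 0.3, -0.277, 0, 0, 0, 0.509, 0.3, -0.277, 0, 0, 0, 0.509, 0.3, -0.277, 0, 0, 0, 0.509, 0.3, -0.277, 0, 0, 0]'

```text
clock: 17.08
ee_pos: [0.5965, 0.1985, 0.1696]
ee_rot: [[-0.043, 0.999, -0.001], [0.999, 0.043, -0.001], [-0.001, -0.001, -1.0]]
wrist_force: [-0.5, 0.3, -0.3]
finger_gap: 0.348
grasp_force: 15.0
```

```bash
python3 - <<'E'
from h import *
import pickle
st=state();s=snapshot('wrist');cv2.imwrite('pics/h5.png',s['image'][:340]);pickle.dump((st,s),open('w5.pkl','wb'))
print(st['ee_pos'].round(4),st['clock'],np.abs(st['dq']).max())
E
```

```text
[0.5965 0.1985 0.1696] 17.075 0.006520791887738646
```

View pics/h5.png

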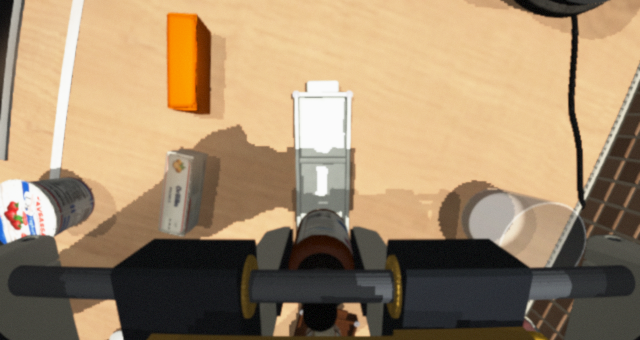

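The pale tray's far corners are at (294,94) and (351,94), and its divider is at row 157, so the short bay lies between rows 96 and 156. The bottle hangs upright in the grip.

```bash
python3 - <<'E'
from h import *
import pickle
st,s=pickle.load(open('w5.pkl','rb'))
A,B,D=plane(s,[(294,93.5),(351.5,93.5),(325,157)],.018,st); print(A.round(4),B.round(4),D.round(4))
u=np.array([-.044,.999]);e=(A+B)[:2]/2
print('centre from end',e-.0875*u,'from div',D[:2]-.0205*u)
c=((e-.0875*u)+(D[:2]-.0205*u))/2; b=c+.0535*u; print('short',b,'long',c-.033*u)
for z in(.15,.0356): go([*b,z],np.radians(92.5))
E
```

```text
[0.5664 0.2919 0.018 ] [0.6227 0.2943 0.018 ] [0.5996 0.231  0.018 ]
centre from end [0.59839727 0.20569364] from div [0.60053722 0.21048362]
short [0.59711324 0.26153513] long [0.60091924 0.17512163]
row [0.1257, 0.0063, 0.0395, -0.0002, 0.0004, -0.0003] mm 66 deg 0.1 min rows 2
row [0.126, 0.0064, 0.2683, -0.0002, 0.0004, -0.0003] mm 148 deg 0.1 min rows 3
```

send_rows --motion '[0.06, 0.004, 0, 0, 0, 0, 0.123, 0.004, 0.03, 0, 0, 0, 0.123, 0.004, 0.06, 0, 0, 0, 0.123, 0.004, 0.12, 0, 0, 0, 0.123, 0.004, 0.18, 0, 0, 0, 0.123, 0.004, 0.23, 0, 0, 0, 0.123, 0.004, 0.26, 0, 0, 0, 0.123, 0.004, 0.267, 0, 0, 0, 0.123, 0.004, 0.267, 0, 0, 0, 0.123, 0.004, 0.267, 0, 0, 0]'

```text
clock: 18.38
ee_pos: [0.5974, 0.262, 0.0374]
ee_rot: [[-0.043, 0.999, 0.002], [0.999, 0.043, 0.001], [0.001, 0.002, -1.0]]
wrist_force: [-0.2, -0.0, -0.8]
finger_gap: 0.345
grasp_force: 15.0
```

send_rows --motion '[0, 0, 0.0035, 0, 0, 0, 0, 0, 0.0035, 0, 0, 0, 0, 0, 0.0035, 0, 0, 0]'

```text
clock: 18.75
ee_pos: [0.5973, 0.262, 0.0353]
ee_rot: [[-0.044, 0.999, 0.002], [0.999, 0.044, 0.001], [0.001, 0.002, -1.0]]
wrist_force: [1.2, -0.4, 3.4]
finger_gap: 0.348
grasp_force: 15.0
```

send_rows --motion '[0, 0, 0, 0, 0, 0, 0, 0, 0, 0, 0, 0, 0, 0, 0, 0, 0, 0, 0, 0, 0, 0, 0, 0, 0, 0, -0.1, 0, 0, 0, 0, 0, -0.2, 0, 0, 0, 0, 0, -0.28, 0, 0, 0, 0, 0, -0.28, 0, 0, 0]' --claw 1

```text
clock: 19.75
ee_pos: [0.5985, 0.2632, 0.1786]
ee_rot: [[-0.043, 0.999, 0.007], [0.999, 0.043, 0.004], [0.004, 0.007, -1.0]]
wrist_force: [0.1, -0.1, -0.7]
finger_gap: 0.999
grasp_force: 0.0
```

```bash
python3 - <<'E'
from h import *
st=state();print(st['ee_pos'].round(4),st['clock'])
go([.4585,.19,.15],np.radians(79.5))
E
```

```text
[0.5985 0.2632 0.1786] 19.75
row [-0.1344, -0.2865, 0.0546, 0.0022, -0.0015, 0.0722] mm 161 deg 13.0 min rows 3
```

send_rows --motion '[-0.134, -0.286, 0.04, 0, 0, 0.072, -0.134, -0.286, 0.04, 0, 0, 0.072, -0.134, -0.286, 0.04, 0, 0, 0.072, -0.134, -0.286, 0.04, 0, 0, 0.072, -0.134, -0.286, 0.04, 0, 0, 0.072, -0.134, -0.286, 0.04, 0, 0, 0.072, -0.134, -0.286, 0.04, 0, 0, 0.072]'

```text
clock: 20.62
ee_pos: [0.4574, 0.189, 0.1543]
ee_rot: [[0.182, 0.983, 0.0], [0.983, -0.182, 0.001], [0.001, 0.0, -1.0]]
wrist_force: [-0.9, 0.3, -0.3]
finger_gap: 1.001
grasp_force: 0.0
```

```bash
python3 - <<'E'
from h import *
import pickle
st=state();s=snapshot('wrist');cv2.imwrite('pics/h6.png',s['image'][:340]);pickle.dump((st,s),open('w6.pkl','wb'))
print(st['ee_pos'].round(4),st['clock'])
print(proj(s,[[.4583,.1917,.048]],st))
E
```

```text
[0.4574 0.189  0.1543] 20.625
[[320.87999122 195.42058157]]
```

View pics/h6.png

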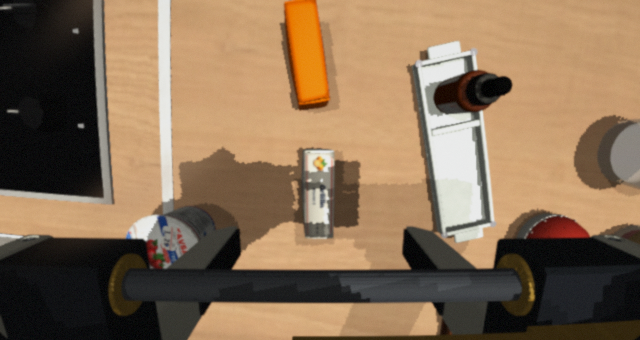

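The carton lies at (318,193) under the tool, aligned with it, and the bottle stands in the short bay. I check the white tub at (165,240) for clearance to the gripper body.

```bash
python3 - <<'E'
from h import *
import pickle
d=pickle.load(open("s0.pkl","rb"));st,s=pickle.load(open('w6.pkl','rb')); st5,s5=pickle.load(open('w5.pkl','rb'))
print('tub top view',plane(d['top'],[(240,277),(240,265)],.08).round(3))
a=ray(s,[(135,228)],st);b=ray(s5,[(0,212)],st5)
g=cv2.imread('pics/g1.png')
print('carton',plane(s,[(318.5,193.5)],.048,st).round(4),'carton end mids',plane(s,[(319,150),(316.5,238)],.048,st).round(4))
go([.4575,.191,.10],np.radians(79.5));go([.4575,.191,.022],np.radians(79.5))
E
```

```text
tub top view [[0.307 0.166 0.08 ]
 [0.345 0.166 0.08 ]]
carton [[0.4565 0.1938 0.048 ]] carton end mids [[0.464  0.232  0.048 ]
 [0.4469 0.1523 0.048 ]]
row [0.0042, -0.0003, 0.1085, -0.0, -0.0002, 0.0002] mm 54 deg 0.1 min rows 1
row [0.0041, -0.0002, 0.2645, -0.0, -0.0002, 0.0002] mm 132 deg 0.1 min rows 3
```

send_rows --motion '[0.006, 0, 0.08, 0, 0, 0, 0.006, 0, 0.15, 0, 0, 0, 0.006, 0, 0.22, 0, 0, 0, 0.006, 0, 0.26, 0, 0, 0, 0.006, 0, 0.268, 0, 0, 0, 0.006, 0, 0.268, 0, 0, 0]'

```text
clock: 21.42
ee_pos: [0.4577, 0.1918, 0.0207]
ee_rot: [[0.181, 0.983, 0.001], [0.983, -0.181, 0.0], [0.001, 0.0, -1.0]]
wrist_force: [-0.6, 0.5, 0.2]
finger_gap: 1.002
grasp_force: 0.0
```

send_rows --motion '[0, 0, 0, 0, 0, 0, 0, 0, 0, 0, 0, 0, 0, 0, 0, 0, 0, 0, 0, 0, 0, 0, 0, 0, 0, 0, 0, 0, 0, 0, 0, 0, 0, 0, 0, 0, 0, 0, 0, 0, 0, 0, 0, 0, 0, 0, 0, 0, 0, 0, 0, 0, 0, 0]' --claw -1 --grip_force 15

```text
clock: 22.55
ee_pos: [0.4572, 0.1914, 0.0204]
ee_rot: [[0.181, 0.983, -0.0], [0.983, -0.181, 0.0], [-0.0, -0.0, -1.0]]
wrist_force: [-0.2, -0.3, -0.7]
finger_gap: 0.347
grasp_force: 15.0
```

```bash
python3 - <<'E'
from h import *
st=state();print(st['finger_gap']*.093,st['grasp_force'],st['ee_pos'].round(4),st['clock'])
y=np.radians(92.5);a=st['ee_pos']
for p in([*a[:2],.1],[.5985,.172,.1],[.5985,.172,.04],[.5985,.172,a[2]+.0045]): go(p,y)
E
```

```text
0.032226358298763295 15.00007152557373 [0.4572 0.1914 0.0204] 22.55
row [-0.0, -0.0, -0.1592, -0.0, 0.0, -0.072] mm 80 deg 13.0 min rows 2
row [0.0131, 0.285, -0.1592, -0.0, 0.0, -0.072] mm 163 deg 13.0 min rows 3
row [0.0131, 0.285, -0.0392, -0.0, 0.0, -0.072] mm 144 deg 13.0 min rows 3
row [0.0131, 0.285, -0.009, -0.0, 0.0, -0.072] mm 143 deg 13.0 min rows 3
```

send_rows --motion '[0, 0, -0.08, 0, 0, 0, 0, 0, -0.159, 0, 0, -0.036, 0.006, 0.1, -0.159, 0, 0, -0.072, 0.013, 0.2, -0.159, 0, 0, -0.072, 0.013, 0.285, -0.159, 0, 0, -0.072, 0.013, 0.285, -0.159, 0, 0, -0.072, 0.013, 0.285, -0.159, 0, 0, -0.072, 0.013, 0.285, -0.12, 0, 0, -0.072, 0.013, 0.285, -0.08, 0, 0, -0.072, 0.013, 0.285, -0.05, 0, 0, -0.072, 0.013, 0.285, -0.05, 0, 0, -0.072]'

```text
clock: 23.92
ee_pos: [0.5969, 0.1717, 0.0437]
ee_rot: [[-0.045, 0.999, -0.004], [0.999, 0.045, -0.001], [-0.001, -0.004, -1.0]]
wrist_force: [-0.4, 0.4, 0.3]
finger_gap: 0.346
grasp_force: 15.0
```

```bash
python3 - <<'E'
from h import *
import pickle
st=state();s=snapshot('wrist');cv2.imwrite('pics/h7.png',s['image'][100:340,160:480])
print(st['ee_pos'].round(4),st['clock'])
go([.5985,.172,.0255],np.radians(92.5))
E
```

```text
[0.5969 0.1717 0.0437] 23.925
row [-0.0003, 0.0013, 0.0385, -0.0005, 0.0001, 0.0002] mm 19 deg 0.1 min rows 1
```

View pics/h7.png

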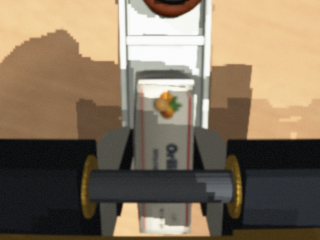

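The carton hangs level inside the long bay's outline, and its far end (crop row 75) is clear of the divider (crop row 42). I lower it.

send_rows --motion '[0, 0.003, 0.02, 0, 0, 0, 0, 0.003, 0.032, 0, 0, 0, 0, 0.003, 0.0375, 0, 0, 0, 0, 0.003, 0.0375, 0, 0, 0, 0, 0.003, 0.0375, 0, 0, 0]'

```text
clock: 24.6
ee_pos: [0.6003, 0.1721, 0.0269]
ee_rot: [[-0.044, 0.999, 0.0], [0.999, 0.044, 0.0], [0.0, 0.0, -1.0]]
wrist_force: [-0.6, -0.3, -0.9]
finger_gap: 0.342
grasp_force: 15.0
```

send_rows --motion '[0, -0.002, 0.005, 0, 0, 0, 0, -0.002, 0.005, 0, 0, 0, 0, -0.002, 0.005, 0, 0, 0]'

```text
clock: 24.98
ee_pos: [0.5995, 0.1722, 0.0245]
ee_rot: [[-0.044, 0.999, 0.001], [0.999, 0.044, 0.0], [0.0, 0.001, -1.0]]
wrist_force: [0.8, -0.3, 0.2]
finger_gap: 0.345
grasp_force: 15.0
```

send_rows --motion '[0, 0, 0, 0, 0, 0, 0, 0, 0, 0, 0, 0, 0, 0, 0, 0, 0, 0, 0, 0, 0, 0, 0, 0, 0, 0, -0.1, 0, 0, 0, 0, 0, -0.2, 0, 0, 0, 0, 0, -0.32, 0, 0, 0, 0, 0, -0.32, 0, 0, 0]' --claw 1

```text
clock: 25.98
ee_pos: [0.602, 0.174, 0.19]
ee_rot: [[-0.043, 0.999, 0.011], [0.999, 0.043, 0.005], [0.004, 0.011, -1.0]]
wrist_force: [-0.2, -0.4, -0.3]
finger_gap: 1.002
grasp_force: 0.0
```

```bash
python3 - <<'E'
from h import *
st=state();print(st['ee_pos'].round(4),st['clock'])
go([.4548,-.1987,.18],np.radians(61))
E
```

```text
[0.602 0.174 0.19 ] 25.975
row [-0.732, -0.3267, 0.0133, 0.0031, -0.0022, 0.1749] mm 401 deg 31.5 min rows 7
```

send_rows --motion '[-0.732, -0.327, 0.013, 0, 0, 0.175, -0.732, -0.327, 0.013, 0, 0, 0.175, -0.732, -0.327, 0.013, 0, 0, 0.175, -0.732, -0.327, 0.013, 0, 0, 0.175, -0.732, -0.327, 0.013, 0, 0, 0.175, -0.732, -0.327, 0.013, 0, 0, 0.175, -0.732, -0.327, 0.013, 0, 0, 0.175, -0.732, -0.327, 0.013, 0, 0, 0.175, -0.732, -0.327, 0.013, 0, 0, 0.175]'

```text
clock: 27.1
ee_pos: [0.4522, -0.1989, 0.1773]
ee_rot: [[0.483, 0.876, -0.0], [0.876, -0.483, 0.002], [0.001, -0.001, -1.0]]
wrist_force: [-0.1, -0.3, -0.3]
finger_gap: 0.998
grasp_force: 0.0
```

```bash
python3 - <<'E'
from h import *
st=state();s=snapshot('wrist');print(st['ee_pos'].round(4),st['clock'])
h=cv2.cvtColor(s['image'],cv2.COLOR_BGR2HSV).astype(int); m=((h[...,0]>20)&(h[...,0]<34)&(h[...,1]>110)&(h[...,2]>40)).astype(np.uint8); m[:,:250]=0;m[:,400:]=0;m[260:]=0
c=max(cv2.findContours(m,0,2)[0],key=cv2.contourArea)[:,0]
P=plane(s,c,.029,st)[:,:2]*1000; e=cv2.fitEllipse(P.astype(np.float32)); print(cv2.boundingRect(c),e)
cc,v=np.linalg.eigh(np.cov(P.T));print(cc,v[:,1])
for z in(.1,.019): go([.4548,-.1987,z],np.radians(61))
E
```

```text
[ 0.4522 -0.1989  0.1773] 27.1
(296, 153, 55, 70) ((454.7582702636719, -199.6437530517578), (54.959754943847656, 68.85870361328125), 151.29319763183594)
[381.43981799 578.32907234] [0.59351384 0.80482378]
row [0.0018, 0.0044, 0.1549, -0.0002, -0.0005, 0.0011] mm 78 deg 0.2 min rows 2
row [0.0015, 0.0045, 0.3169, -0.0002, -0.0005, 0.0011] mm 158 deg 0.2 min rows 3
```

The lemon's mask is 55 × 70 px, aligned with the tool, and its centre is confirmed. I grasp it.

send_rows --motion '[0.001, 0.0045, 0.08, 0, 0, 0, 0.001, 0.0045, 0.16, 0, 0, 0, 0.001, 0.0045, 0.24, 0, 0, 0, 0.001, 0.0045, 0.3, 0, 0, 0, 0.001, 0.0045, 0.316, 0, 0, 0, 0.001, 0.0045, 0.316, 0, 0, 0]'

```text
clock: 27.9
ee_pos: [0.4547, -0.2003, 0.0198]
ee_rot: [[0.483, 0.876, 0.0], [0.876, -0.483, 0.001], [0.001, -0.0, -1.0]]
wrist_force: [-0.2, -0.3, 0.3]
finger_gap: 1.0
grasp_force: 0.0
```

send_rows --motion '[0, 0, 0, 0, 0, 0, 0, 0, 0, 0, 0, 0, 0, 0, 0, 0, 0, 0, 0, 0, 0, 0, 0, 0, 0, 0, 0, 0, 0, 0, 0, 0, 0, 0, 0, 0]' --claw -1 --grip_force 15

```text
clock: 28.65
ee_pos: [0.4536, -0.2015, 0.0199]
ee_rot: [[0.485, 0.874, -0.001], [0.874, -0.485, -0.0], [-0.0, -0.0, -1.0]]
wrist_force: [-1.2, 0.4, 4.6]
finger_gap: 0.596
grasp_force: 15.0
```

```bash
python3 - <<'E'
from h import *
st=state();print(st['finger_gap'],st['grasp_force'],st['ee_pos'].round(4),st['clock'])
y=np.radians(61);a=st['ee_pos']
for p in([*a[:2],.12],[.602,-.283,.12],[.602,-.283,.05],[.602,-.283,.033]): go(p,y)
E
```

```text
0.5958050141849485 15.00051052251365 [ 0.4536 -0.2015  0.0199] 28.65
row [-0.0001, -0.0001, -0.2002, -0.0001, 0.0001, -0.0001] mm 100 deg 0.0 min rows 2
row [0.0013, 0.3385, -0.2004, -0.0001, 0.0001, -0.0001] mm 197 deg 0.0 min rows 4
row [0.0014, 0.3385, -0.0604, -0.0001, 0.0001, -0.0001] mm 172 deg 0.0 min rows 3
row [0.0014, 0.3386, -0.0264, -0.0001, 0.0001, -0.0001] mm 170 deg 0.0 min rows 3
```

The lemon is held. Closing at this yaw at the bowl could bring the gripper body against the tall bottle, so I lift, turn to about 170° yaw and locate the bottle.

```bash
python3 - <<'E'
from h import *
import pickle
st,s=pickle.load(open('w3.pkl','rb'));print(plane(s,[(548,125),(548,150),(548,178)],0,st).round(3),plane(s,[(548,125),(548,150),(548,178)],.1,st).round(3))
print(state()['qpos'].round(2))
go([.47,-.21,.15],np.radians(170))
E
```

```text
[[ 0.729 -0.296  0.   ]
 [ 0.728 -0.326  0.   ]
 [ 0.727 -0.361  0.   ]] [[ 0.657 -0.283  0.1  ]
 [ 0.656 -0.304  0.1  ]
 [ 0.655 -0.33   0.1  ]]
[ 0.56  0.7  -0.29  2.04  0.43  0.45 -0.56]
row [0.0009, 0.0368, -0.2602, -0.0002, -0.0001, -0.6056] mm 131 deg 109.0 min rows 11
```

send_rows --motion '[0, 0.01, -0.08, 0, 0, 0, 0, 0.02, -0.16, 0, 0, -0.04, 0, 0.035, -0.24, 0, 0, -0.09, 0, 0.037, -0.26, 0, 0, -0.15, 0, 0.037, -0.26, 0, 0, -0.2, 0, 0.037, -0.26, 0, 0, -0.25, 0, 0.037, -0.26, 0, 0, -0.3, 0, 0.037, -0.26, 0, 0, -0.35, 0, 0.037, -0.26, 0, 0, -0.4, 0, 0.037, -0.26, 0, 0, -0.439, 0, 0.037, -0.26, 0, 0, -0.439, 0, 0.037, -0.26, 0, 0, -0.439]'

```text
clock: 30.15
ee_pos: [0.47, -0.2105, 0.1494]
ee_rot: [[-0.765, 0.644, -0.0], [0.644, 0.765, 0.0], [0.0, 0.0, -1.0]]
wrist_force: [0.2, 0.1, -1.7]
finger_gap: 0.599
grasp_force: 15.0
```

```bash
python3 - <<'E'
from h import *
st=state();print(st['finger_gap'],st['ee_pos'].round(4),st['clock'],st['qpos'].round(2))
for z in(.15,.06): go([.602,-.283,z],np.radians(140))
E
```

```text
0.5986969164183004 [ 0.47   -0.2105  0.1494] 30.15 [ 0.91  0.62 -0.83  1.88  0.58  0.9   0.67]
row [-0.2954, 0.0591, -0.0012, 0.0, -0.0001, -0.0005] mm 151 deg 0.1 min rows 3
row [-0.2955, 0.0591, 0.1788, 0.0, -0.0001, -0.0005] mm 175 deg 0.1 min rows 3
```

send_rows --motion '[-0.1, 0.02, 0, 0, 0, 0, -0.2, 0.04, 0, 0, 0, 0, -0.295, 0.059, 0, 0, 0, 0, -0.295, 0.059, 0, 0, 0, 0, -0.295, 0.059, 0.05, 0, 0, 0, -0.295, 0.059, 0.11, 0, 0, 0, -0.295, 0.059, 0.16, 0, 0, 0, -0.295, 0.059, 0.179, 0, 0, 0, -0.295, 0.059, 0.179, 0, 0, 0]'

```text
clock: 31.28
ee_pos: [0.6015, -0.2822, 0.0601]
ee_rot: [[-0.766, 0.642, -0.001], [0.642, 0.766, 0.0], [0.001, -0.0, -1.0]]
wrist_force: [0.6, -0.5, -1.5]
finger_gap: 0.594
grasp_force: 15.0
```

```bash
python3 - <<'E'
from h import *
st=state();print(st['finger_gap'],st['ee_pos'].round(4),st['clock'],st['qpos'].round(2))
t=snapshot('side');w=snapshot('wrist')
cv2.imwrite('pics/h8.png',np.vstack([cv2.resize(t['image'][140:260,200:440],None,fx=2.5,fy=2.5),w['image'][60:360,20:620]]))
go([.602,-.283,.036],np.radians(140))
E
```

```text
0.5944466002111624 [ 0.6015 -0.2822  0.0601] 31.275 [ 0.79  0.91 -0.73  1.52  0.69  0.98  0.73]
row [0.0005, -0.0018, 0.0509, 0.0003, 0.0005, 0.0001] mm 25 deg 0.1 min rows 1
```

View pics/h8.png

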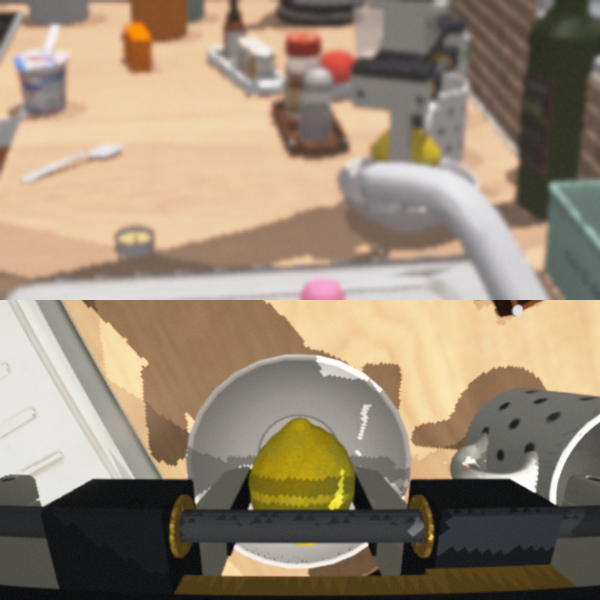

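The side view shows the bottle, carton, jar and shaker standing in their trays, and the lemon held over the bowl's middle. I lower it slowly.

send_rows --motion '[0, 0, 0.02, 0, 0, 0, 0, 0, 0.035, 0, 0, 0, 0, 0, 0.046, 0, 0, 0, 0, 0, 0.048, 0, 0, 0]'

```text
clock: 31.88
ee_pos: [0.6017, -0.2825, 0.0354]
ee_rot: [[-0.766, 0.643, -0.001], [0.643, 0.766, 0.0], [0.001, -0.0, -1.0]]
wrist_force: [0.1, -0.1, -0.6]
finger_gap: 0.595
grasp_force: 15.0
```

send_rows --motion '[0, 0, 0.006, 0, 0, 0, 0, 0, 0.01, 0, 0, 0, 0, 0, 0.01, 0, 0, 0]'

```text
clock: 32.25
ee_pos: [0.602, -0.2826, 0.0311]
ee_rot: [[-0.766, 0.643, -0.0], [0.643, 0.766, 0.0], [0.0, -0.0, -1.0]]
wrist_force: [0.2, -1.0, -0.1]
finger_gap: 0.598
grasp_force: 15.0
```

send_rows --motion '[0, 0, 0.004, 0, 0, 0, 0, 0, 0.006, 0, 0, 0, 0, 0, 0.006, 0, 0, 0]'

```text
clock: 32.62
ee_pos: [0.602, -0.2826, 0.0281]
ee_rot: [[-0.766, 0.643, -0.0], [0.643, 0.766, 0.0], [0.0, -0.0, -1.0]]
wrist_force: [-0.1, 0.2, -1.0]
finger_gap: 0.591
grasp_force: 15.0
```

send_rows --motion '[0, 0, 0, 0, 0, 0, 0, 0, 0, 0, 0, 0, 0, 0, 0, 0, 0, 0, 0, 0, -0.01, 0, 0, 0]' --claw 0.4

```text
clock: 33.12
ee_pos: [0.6018, -0.2826, 0.033]
ee_rot: [[-0.766, 0.643, -0.001], [0.643, 0.766, 0.0], [0.001, -0.0, -1.0]]
wrist_force: [-0.0, -0.5, 0.3]
finger_gap: 0.703
grasp_force: 0.0
```

send_rows --motion '[0, 0, -0.04, 0, 0, 0, 0, 0, -0.1, 0, 0, 0, 0, 0, -0.2, 0, 0, 0, 0, 0, -0.3, 0, 0, 0, 0, 0, -0.4, 0, 0, 0, 0, 0, -0.4, 0, 0, 0, 0, 0, -0.4, 0, 0, 0, 0, 0, -0.4, 0, 0, 0]'

```text
clock: 34.12
ee_pos: [0.6011, -0.2827, 0.2319]
ee_rot: [[-0.766, 0.642, -0.003], [0.642, 0.766, 0.001], [0.002, -0.001, -1.0]]
wrist_force: [0.3, -0.4, 0.2]
finger_gap: 0.699
grasp_force: 0.0
```

```bash
python3 - <<'E'
from h import *
st=state();print(st['ee_pos'].round(4),st['clock'])
t=snapshot('side');w=snapshot('wrist')
cv2.imwrite('pics/f.png',np.vstack([cv2.resize(t['image'][140:260,200:440],None,fx=2.5,fy=2.5),w['image'][0:300,20:620]]))
E
```

```text
[ 0.6011 -0.2827  0.2319] 34.125
```

View pics/f.png

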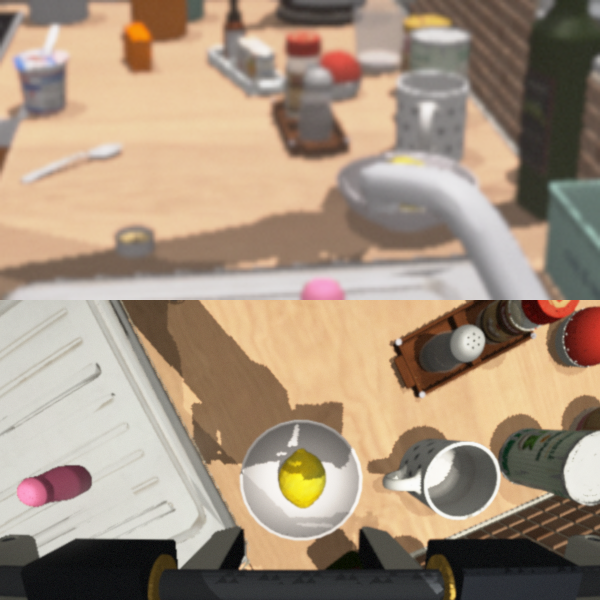

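The lemon lies in the bowl at crop (302,478), and the jar, shaker, bottle and carton stand upright in their bays. The mug and timer have not moved. I hand the job in.

```bash
python3 -c "
from h import *
print(close_job())"
```

```text
the job is handed in; nothing more can be done
None
```

All five things are in their places and released, with the mug and timer untouched, and I handed the job in at about 34 s on the robot's clock; the final pictures showed this, no verdict came back, and I viewed 16 pictures, two over the limit of 14.

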